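# Load the slide carriage and park it in its ball detent

### The arm

A 6-joint arm with a two-finger parallel gripper is mounted at the origin on the work surface. World frame = base frame: x ahead of the robot, y to its left, z up, the work surface at z = 0. Lengths are in m, angles in rad, forces in N, time in s.
With the tool pointing down it reaches from about 0.15 to 0.775 m from the base axis. Payload 6.1 kg.
Tool frame: the origin (TCP) lies between the finger pads, 19 mm behind the fingertips; this is the grasp point; z points along the fingers, y is the line along which they close (so a half turn about z gives the same grasp; the last joint's range is limited). The gripper opens to 85 mm and grips with 20 to 120 N. Pads are 22 mm wide; open, the fingers measure 114 mm over their backs; the gripper's body (76 mm by 85 mm) begins 54 mm behind the grasp point. The pads swing forward as they close: fully open they stand 13 mm farther back than shut.
Start: joints at [1.147, 0.126, -0.04, 1.405, 0, 1.571], TCP at [0.216, 0.479, 0.25] pointing down, gripper open.
Joint ranges: [-2.72, 2.72], [-0.95, 1.95], [-1.27, 1.35], [-1.78, 2.02], [-1.46, 1.47], [-3.14, 3.14]. Speed limits (rad/s): [2.39, 2.39, 3.01, 3.14, 3.14, 3.14].

### API

Orientations are given as a unit quaternion [w, x, y, z].
In Python, from station import ctrl gives the robot as it stands.
- The arm moves only by the tool play_rows, never from a script. Its argument "commands" is a list of rows, each an object of numbers: "tx", "ty", "tz": the shift along the tool's x, y, z in cm; "roll": the turn about the tool's z in degrees; "claw": the finger opening in cm, from 0 to 8.54. In form: [{"tx": .., "ty": .., "tz": .., "roll": .., "claw": ..}, ...]. A call has 1 to 20 rows; each row shifts and turns the commanded pose from where the row before left it, along the tool's axes as they then stand; what a row does not reach is not made up. A row lasts 1/10 s, in which the tool goes at most 50 mm and 8.59 degrees, less where a joint would pass 70% of its speed; a pose out of reach is approached as far as the arm can. A call with a gripper value outside its range is refused whole. The fingers move at their own pace and stop on an object; "newtons" is the grip in N (left out, the last holds). Time passes only in rows, so rows that do not move let the fingers close. It gives the time, the measured TCP pose, the force, the opening and the grip force at its end, in the units of the state.
- ctrl.state(): the state, without advancing time (a new reading comes with each control period).
- ctrl.grab_frame(name): name is "scene" or "top" or "wrist"; returns a dict with "img" (400x640x3 uint8, blue, green, red), "camera_matrix" (3x3 intrinsics, pixels), "rvec" (rotation vector, rad) and "tvec" (3), from world to camera coordinates, as OpenCV has them. Camera axes: x right, y down, z forward; pixel columns grow to the right and rows downward; lengths in m; the calibration is good to about 2 mm. A picture is of the moment at which its call begins. There is no depth.
- ctrl.sign_off(): hands the job in; it is judged then, once.
Trained networks look in a picture, given as the dict that the camera call returned (one of the last four; its "shot" number tells which), for a name from the list of things; names that differ only in an ending like _2 or _b are one class to them, and where a whole thing is asked for, a point or a joint stands for the part that bears it (a point fixed in the world has none). Each returns a list of dicts, best first, with "confidence" (0 to 1); they miss things now and then, are a little off and sometimes report something else, mostly with a low value. They report only what shows in the picture. A call takes as long as a camera call. They do not tell look-alikes from the thing itself.
- ctrl.search_frame(name, picture): "extent" ([left, top, right, bottom] in pixels, round what is visible of it).
- ctrl.trace(name, picture): "region" (400x640 bool, what is visible of it) and "extent" ([left, top, right, bottom] in pixels, round what is visible of it).
- ctrl.place_of(name, picture): "position" ([column, row] in pixels: a listed point, or the origin of a listed thing).
The state is a dict: "t": time; "joints": joint angles; "qvel": joint speeds; "joint_efforts": joint torques, N m; "tcp_pos": TCP position; "ee_rot": TCP orientation; "wrist_force": force on the tool from outside, world axes, zero at the start; "ft_torque": the same for the moment, N m; "gripper_width": opening from 0.0 (shut) to 1.0 (fully open); "finger_force": force on a finger pad.
Only numpy, scipy, OpenCV 4.12 (cv2) and the standard library are available. Lean on these libraries where they do the work, as an engineer would, in place of code of your own. Each camera call takes 0.05 s, during which the arm holds its last target. There are 200 camera calls.

### The job

Sort the three mixed ivory mouldings: stand the two flanged coil formers upright in the slide carriage, one in each pocket, and put the plain sleeve in the open grey bin. Then grip the carriage's square knob and slide the carriage along its rail until its ball drops into the notch of the detent block, without forcing it on past the notch; finish while still gripping the knob and holding the carriage still at the notch. Leave the other things on the bench where they are.

Things in the scene. Friction and masses are not known exactly. Their poses are not given: they have to be found in the camera images.
- former_a: Flanged coil former (bobbin), ivory plastic, standing upright, 45 g: two round flanges 44 mm in diameter and 6 mm thick with a core 28 mm in diameter between them, 36 mm tall overall, a small dark bore mark in the top. Origin: centre of its underside, z up. It can be gripped across both flanges from above at any yaw.
- former_b: A second coil former, the same as former_a. The two are interchangeable.
- sleeve: Plain ivory plastic sleeve standing upright, 30 g: straight tube 36 mm outside diameter, 27 mm bore, 40 mm tall, no flanges. Origin: centre of its underside, z up.
- bin: Open grey plastic bin, fixed to the bench, 110 x 110 mm outside, 45 mm high, walls 4 mm. Origin: centre of its underside.
- rail: Slide unit fixed to the bench: base plate 112 x 450 mm with a steel rail along its y axis. Origin: on the bench under the rail's middle. Its +y is the direction in which the carriage slides towards the detent block, roughly the world's +y (the robot's left).
- carriage (a joint): Carriage position along the rail (m): 0 at its end of travel on the rail's -y side, growing along +y, hard stop at 0.25; at 0 the knob and ball stand 120 mm on the -y side of the rail's origin. Aluminium tray 70 (x) x 170 (y) mm, knob on a post in its middle, a pocket either side, an ear with the spring ball on its +x side; 0.5 to 1 kg. Needs 1 to 3 N to move, away from the detent.
- pocket_a (a point): Centre of the floor of the carriage's pocket on the rail's -y side, 35 mm above the bench; the pocket measures 64 (x) x 67 (y) mm inside with a rim 7 mm high. Its axes are the rail's.
- pocket_b (a point): Same for the pocket on the rail's +y side of the knob; the pocket centres lie 50 mm either side of the knob along the rail.
- knob_top (a point): Centre of the top face of the carriage's square knob, 104 mm above the bench: black plastic, 24 x 24 mm and 27 mm tall (77 to 104 mm above the bench), sides parallel to the rail's axes, on a steel post 14 mm square. Formers standing in the pockets reach 71 mm above the bench.
- ball (a point): Rest position of the centre of the spring ball (10 mm in diameter) under the carriage's ear, 50 mm from the knob's axis along the rail's +x and level with it along y. The ball gives upwards against its spring and rides over the ridges.
- notch (a point): Notch of the detent block (small dark steel block with two upright cheeks, a slot between), on the rail's +x side; its place along the rail varies. Ball seated: ball level with this point along the rail's y. Coming from -y: resistance rises to 6-10 N some 12 to 8 mm before it, falls away past a crest 6 mm before, where the ball draws the carriage in; past the middle it pushes back with 4-8 N.
- phone: Bystander: black phone 150 x 73 x 9 mm lying flat. Origin: centre of its underside, x along its length.
- coil_a: Bystander: yellow taped finished coil, cylinder 48 mm in diameter, 50 mm tall, standing. Origin: centre of its underside.
- coil_b: Bystander: a second yellow taped coil, like coil_a.
- tape_roll: Bystander: roll of yellow tape lying flat, 100 mm in diameter, 25 mm high. Origin: centre of its underside.
- stud_tray: Bystander: white tray of small ivory studs, 100 x 170 mm, 30 mm high. Origin: centre of its underside.
- screwdriver: Bystander: black-handled screwdriver, 200 mm long, lying flat. Origin: under its middle.
- tissue_box: Bystander: white paper carton 110 x 200 x 70 mm. Origin: centre of its underside.
There are look-alikes about, which are no part of the job. What is shaped like the former_a but blue, pink or purple is not meant.

How it is judged:
On the way, in this order (a step that is already met when the one before it is completed fails the run):
1. the formers stand in the two pockets and the sleeve is in the bin, the carriage still well short of the notch (((horizontal distance between former_a and pocket_a below 0.018 m and z of former_a in the frame of pocket_a between -0.006 and 0.006 m and angle between each of former_a, former_b's own z axis and vertical below 0.2 rad and horizontal distance between former_b and pocket_b below 0.018 m and z of former_b in the frame of pocket_b between -0.006 and 0.006 m) or (horizontal distance between former_a and pocket_b below 0.018 m and z of former_a in the frame of pocket_b between -0.006 and 0.006 m and angle between each of former_a, former_b's own z axis and vertical below 0.2 rad and horizontal distance between former_b and pocket_a below 0.018 m and z of former_b in the frame of pocket_a between -0.006 and 0.006 m)) and x of sleeve in the frame of bin between -0.051 and 0.051 m and y of sleeve in the frame of bin between -0.051 and 0.051 m and z of sleeve in the frame of bin below 0.035 m and y of ball in the frame of notch below -0.05 m), for 0.2 s.
2. the carriage is held by its knob at the notch (y of ball in the frame of notch between -0.0025 and 0.0025 m and contact force between the fingers and carriage_c0 above 3 N and distance between the grasp point and knob_top below 0.035 m and velocity of joint carriage between -0.005 and 0.005 m/s), for 0.2 s.
At the end, for the whole second after the job is handed in: Formers upright (0.2 rad) on the carriage floor, one within 18 mm of each pocket centre; sleeve in the bin; ball within 2.5 mm of the notch along the rail, carriage slower than 5 mm/s; fingers grip the knob with over 3 N, TCP within 35 mm of its top (all of step 2 and ((horizontal distance between former_a and pocket_a below 0.018 m and z of former_a in the frame of pocket_a between -0.006 and 0.006 m and angle between each of former_a, former_b's own z axis and vertical below 0.2 rad and horizontal distance between former_b and pocket_b below 0.018 m and z of former_b in the frame of pocket_b between -0.006 and 0.006 m) or (horizontal distance between former_a and pocket_b below 0.018 m and z of former_a in the frame of pocket_b between -0.006 and 0.006 m and angle between each of former_a, former_b's own z axis and vertical below 0.2 rad and horizontal distance between former_b and pocket_a below 0.018 m and z of former_b in the frame of pocket_a between -0.006 and 0.006 m)) and x of sleeve in the frame of bin between -0.051 and 0.051 m and y of sleeve in the frame of bin between -0.051 and 0.051 m and z of sleeve in the frame of bin below 0.035 m); the arm keeps its last pose, push and grip.
It fails at once if the carriage is forced more than 12 mm past the notch (y of ball in the frame of notch above 0.012 m).
It fails at once if a bystander is moved by more than 30 mm (distance of any of phone, coil_a, coil_b, tape_roll, stud_tray, screwdriver, tissue_box from where it was at the start of the episode above 0.03 m).
It also fails if it takes over 67 s, if anything falls off the work surface, if the arm or the gripper's body presses on something with over 40 N, if the wrist force passes 120 N, or if a joint passes its speed limit or range.

## Working session

There is one attempt and no reset: what is moved stays moved. The work goes in short steps, Python scripts to look and compute and a tool call to move; the robot and the scene stay as the last step left them, time stands still between calls to the robot, and variables do not carry over. Pictures are saved under pics/ and viewed, at most 13 in all, crops included, and the job is handed in when it is done.

Besides the shell and the picture viewer there is one more tool, called after "Request:" by a JSON object that holds its "fn" and its "kwargs". play_rows: Moves the arm, as the interface text tells. Its arguments: {"type":"object","properties":{"commands":{"type":"array","items":{"type":"object","properties":{"tx":{"type":"number"},"ty":{"type":"number"},"tz":{"type":"number"},"roll":{"type":"number"},"claw":{"type":"number"}}}},"newtons":{"type":"number"}},"required":["commands"]}

```bash
mkdir -p pics; cat > h.py <<'E'
import numpy as np, cv2
from station import ctrl
def ray(f,px,z):
    K=np.array(f["camera_matrix"],float);R=cv2.Rodrigues(np.array(f["rvec"],float))[0];t=np.array(f["tvec"],float).ravel()
    d=R.T@np.linalg.inv(K)@np.array([px[0],px[1],1.0]);c=-R.T@t
    return (c+d*(z-c[2])/d[2])[:2]
def proj(f,p):
    return cv2.projectPoints(np.array(p,float).reshape(-1,3),np.array(f["rvec"],float),np.array(f["tvec"],float),np.array(f["camera_matrix"],float),None)[0].reshape(-1,2)
E
python3 - <<'E'
from h import *
print(ctrl.state())
for n in ("top","scene"):
    f=ctrl.grab_frame(n);cv2.imwrite(f"pics/{n}0.png",f["img"])
    for k in ("former_a","sleeve","bin","rail","pocket_a","pocket_b","knob_top","ball","notch"):
        z={"pocket_a":.035,"pocket_b":.035,"knob_top":.104,"ball":.05,"notch":.05}.get(k,0)
        for r in ctrl.place_of(k,f)[:7]:
            print(n,k,round(r["confidence"],2),np.round(r["position"]),np.round(ray(f,r["position"],z),3))
E
```

```text
{'t': 0.0, 'joints': array([ 1.14699045e+00,  1.26425069e-01, -4.05809510e-02,  1.40538820e+00,
       -2.81154366e-05,  1.57081069e+00]), 'qvel': array([-0.00010011, -0.0007438 , -0.00046732, -0.00051635,  0.0014166 ,
        0.00043188]), 'joint_efforts': array([-2.86808768e-05, -4.35911107e+01,  3.52927637e+01,  1.74082752e-02,
        3.08625795e-05,  5.17424311e-06]), 'tcp_pos': array([0.2157573 , 0.47822465, 0.24921718]), 'ee_rot': array([-1.54286439e-04,  2.10327599e-01,  9.77630637e-01, -7.84035605e-04]), 'wrist_force': array([-0.61637031, -0.16381421, -0.638744  ]), 'ft_torque': array([-0.02860419,  0.01549478,  0.01882996]), 'finger_force': 0.0, 'gripper_width': 1.000713670121418}
top former_a 0.81 [330. 252.] [ 0.436 -0.032]
top former_a 0.72 [415. 168.] [ 0.661 -0.287]
top former_a 0.69 [377. 250.] [ 0.435 -0.161]
top former_a 0.64 [432. 291.] [ 0.315 -0.301]
top former_a 0.51 [465. 190.] [ 0.591 -0.422]
top sleeve 0.44 [416. 239.] [ 0.459 -0.271]
top bin 0.97 [229. 249.] [0.455 0.242]
top bin 0.48 [355. 169.] [ 0.667 -0.116]
top bin 0.44 [291. 253.] [0.437 0.074]
top rai
[... 604 characters left out ...]
1. 192.] [ 0.419 -0.049]
scene former_a 0.58 [191. 180.] [ 0.322 -0.304]
scene sleeve 0.55 [198. 208.] [ 0.449 -0.28 ]
scene sleeve 0.19 [274. 252.] [ 0.65  -0.091]
scene bin 0.76 [382. 191.] [0.459 0.241]
scene bin 0.54 [310. 234.] [0.601 0.008]
scene rail 0.89 [309. 235.] [0.604 0.005]
scene rail 0.32 [328. 189.] [0.425 0.087]
scene pocket_a 0.68 [285. 230.] [ 0.611 -0.057]
scene pocket_a 0.6 [247. 241.] [ 0.636 -0.154]
scene pocket_b 0.68 [285. 230.] [ 0.611 -0.057]
scene pocket_b 0.6 [247. 241.] [ 0.636 -0.154]
scene knob_top 0.67 [268. 212.] [ 0.616 -0.097]
scene ball 0.57 [271. 252.] [ 0.696 -0.1  ]
scene notch 0.66 [332. 241.] [0.685 0.048]
scene notch 0.16 [267. 177.] [ 0.408 -0.084]
```

```bash
python3 - <<'E'
from h import *
a=cv2.imread("pics/top0.png");cv2.imwrite("pics/top0c.png",cv2.resize(a[120:340,180:500],(800,550),interpolation=cv2.INTER_CUBIC))
E
```

```text
(no output)
```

View pics/top0c.png

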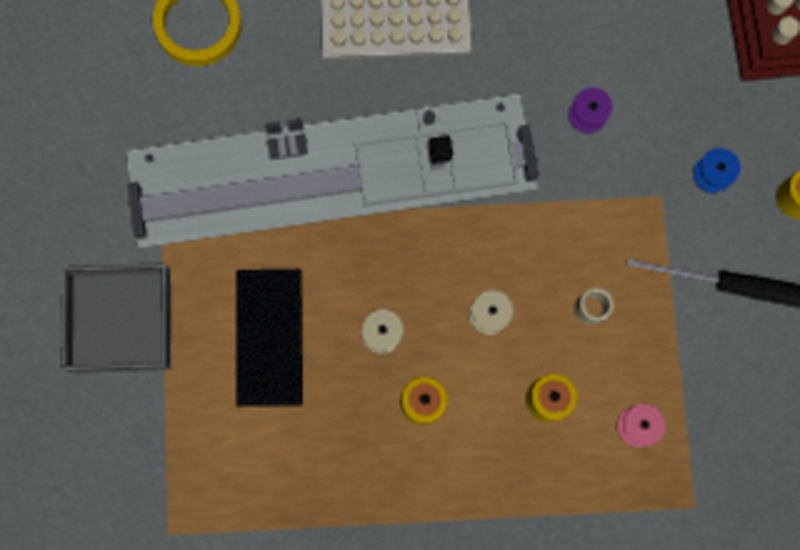

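View pics/scene0.png

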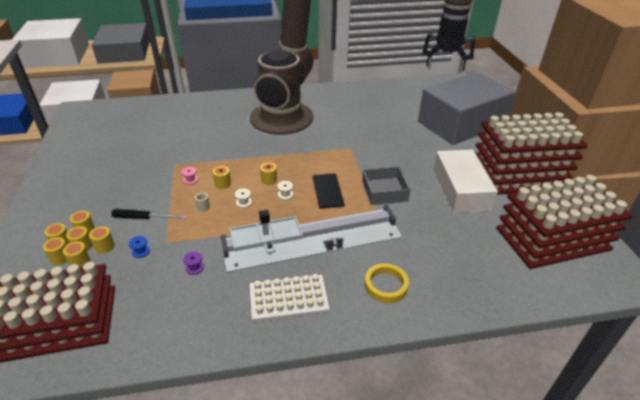

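The enlarged crop shows three ivory parts. In full top-image pixels:
- **Flanged formers:** (333,252) and (376,244), round discs with a dark bore mark. These are the ones meant.
- **Sleeve:** the open ring at (418,242).
- **Look-alikes:** pink (436,290), purple (416,164) and blue (467,188) have the wrong colour, so I leave them alone.

The bin is at (227,247), the knob at (356,180) and the notch block at (294,176).

```bash
cat >> h.py <<'E'
def todo(p,yaw=None,s=None):
    """tool-axis shifts (cm) to world point p, at present tool axes; roll deg to bring tool y to yaw"""
    from scipy.spatial.transform import Rotation as Ro
    s=s or ctrl.state();q=s["ee_rot"];R=Ro.from_quat([q[1],q[2],q[3],q[0]]).as_matrix()
    cur=np.degrees(np.arctan2(R[1,1],R[0,1]))
    return np.round(R.T@(np.array(p)-s["tcp_pos"])*100,2), round(cur,2), (None if yaw is None else round(cur-yaw,2))
E
python3 - <<'E'
from h import *
f=ctrl.grab_frame("top")
for k,z in (("former_a",.036),("sleeve",.04),("bin",.045),("rail",.008)):
    for r in ctrl.trace(k,f)[:6]:
        c=cv2.findContours(r["region"].astype(np.uint8),0,2)[0];c=max(c,key=cv2.contourArea).reshape(-1,2)
        w=np.array([ray(f,p,z) for p in c]);rc=cv2.minAreaRect((w*1000).astype(np.float32))
        print(k,round(r["confidence"],2),r["extent"],"rect mm",np.round(rc[0],0),np.round(rc[1],0),np.round(rc[2],1))
E
```

```text
former_a 0.77 [460.1, 177.8, 476.2, 198.8] rect mm [ 587. -413.] [42. 53.] 39.5
former_a 0.71 [367.2, 236.1, 383.0, 250.7] rect mm [ 444. -156.] [39. 44.] 41.5
former_a 0.69 [428.3, 281.5, 445.6, 297.2] rect mm [ 317. -304.] [48. 41.] 87.2
former_a 0.55 [406.5, 154.9, 423.3, 173.3] rect mm [ 662. -280.] [43. 54.] 42.0
former_a 0.48 [323.4, 246.0, 342.5, 261.9] rect mm [428. -37.] [43. 45.] 87.0
sleeve 0.49 [411.0, 230.5, 421.4, 251.6] rect mm [ 446. -265.] [32. 44.] 41.1
bin 0.79 [204.1, 226.5, 247.3, 268.6] rect mm [456. 244.] [112. 113.] 88.9
bin 0.36 [286.8, 168.0, 302.6, 183.7] rect mm [643.  56.] [41. 42.] 4.6
rail 0.67 [230.7, 156.5, 393.0, 221.2] rect mm [616.   9.] [120. 461.] 5.2
```

Request:
{"fn": "play_rows", "kwargs": {"commands": [{"roll":8.25,"claw":6},{"roll":8.25},{"roll":8.25},{"roll":8.25},{"roll":8.25},{"roll":8.25},{"roll":8.25},{"tx":-4,"ty":0.9},{"tx":-4,"ty":0.9},{"tx":-4,"ty":0.9},{"tx":-4,"ty":0.9},{"tx":-4,"ty":0.9},{"tx":-4,"ty":0.9},{"tx":-4,"ty":0.9},{"tx":-4,"ty":0.9},{"tx":-4,"ty":0.9},{"tx":-4,"ty":0.9},{"tx":-4,"ty":0.9},{"tx":-4,"ty":0.9},{"tx":-4,"ty":0.9}], "newtons": 30}}

```text
schema error: expected keys tx, ty, tz, roll, claw
```

```bash
cat > look.py <<'E'
from h import *
import sys
f=ctrl.grab_frame("wrist");cv2.imwrite(f"pics/{sys.argv[1]}.png",f["img"])
s=ctrl.state();print(s["t"],s["tcp_pos"],todo(s["tcp_pos"])[1],s["gripper_width"])
Z=dict(former_a=.036,sleeve=.04,pocket_a=.035,knob_top=.104,bin=.045,ball=.05,notch=.05,rail=.008)
for k in sys.argv[2:]:
    for r in ctrl.trace(k,f)[:4]:
        e=r["extent"];c=cv2.findContours(r["region"].astype(np.uint8),0,2)[0];c=max(c,key=cv2.contourArea).reshape(-1,2)
        w=np.array([ray(f,p,Z[k]) for p in c]);rc=cv2.minAreaRect((w*1000).astype(np.float32))
        print(k,"trace",round(r["confidence"],2),np.round(e),np.round(rc[0],1),np.round(rc[1],1),round(rc[2],1))
    for r in ctrl.place_of(k,f)[:4]:
        print(k,"place",round(r["confidence"],2),np.round(r["position"]),np.round(ray(f,r["position"],Z[k] if k in("pocket_a","knob_top","ball","notch") else 0),4))
E
python3 look.py w1 former_a sleeve
```

```text
1.3 [0.2159003  0.47854063 0.24998738] 65.72 0.9984484112268017
```

View pics/w1.png

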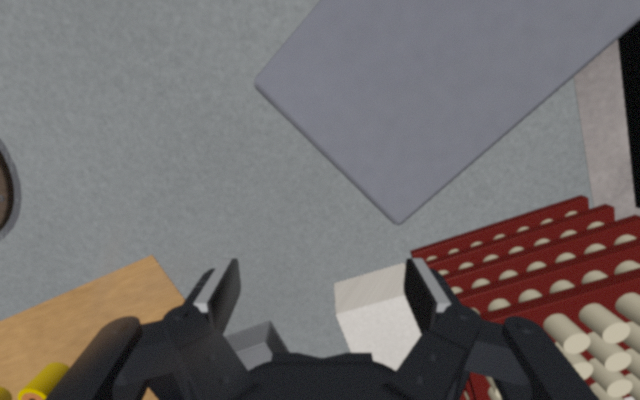

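The wrist view shows the fingers at the bottom (220,290 and 430,290), and the camera looks towards tool +x. Every row also has to contain all five keys.

Request:
{"fn": "play_rows", "kwargs": {"commands": [{"tx":0,"ty":0,"tz":0,"roll":8.25,"claw":6},{"tx":0,"ty":0,"tz":0,"roll":8.25,"claw":6},{"tx":0,"ty":0,"tz":0,"roll":8.25,"claw":6},{"tx":0,"ty":0,"tz":0,"roll":8.25,"claw":6},{"tx":0,"ty":0,"tz":0,"roll":8.25,"claw":6},{"tx":0,"ty":0,"tz":0,"roll":8.25,"claw":6},{"tx":0,"ty":0,"tz":0,"roll":8.25,"claw":6},{"tx":-4.8,"ty":0.9,"tz":0,"roll":0,"claw":6},{"tx":-4.8,"ty":0.9,"tz":0,"roll":0,"claw":6},{"tx":-4.8,"ty":0.9,"tz":0,"roll":0,"claw":6},{"tx":-4.8,"ty":0.9,"tz":0,"roll":0,"claw":6},{"tx":-4.8,"ty":0.9,"tz":0,"roll":0,"claw":6},{"tx":-4.8,"ty":0.9,"tz":0,"roll":0,"claw":6},{"tx":-4.8,"ty":0.9,"tz":0,"roll":0,"claw":6},{"tx":-4.8,"ty":0.9,"tz":0,"roll":0,"claw":6},{"tx":-4.8,"ty":0.9,"tz":0,"roll":0,"claw":6},{"tx":-4.8,"ty":0.9,"tz":0,"roll":0,"claw":6},{"tx":-4.8,"ty":0.9,"tz":0,"roll":0,"claw":6},{"tx":-4.8,"ty":0.9,"tz":0,"roll":0,"claw":6},{"tx":-4.8,"ty":0.9,"tz":0,"roll":0,"claw":6}], "newtons": 30}}

```text
t: 3.5
tcp_pos: [0.4184, -0.1255, 0.2503]
ee_rot: [0.0, 0.657, 0.754, 0.0]
wrist_force: [0.7, 0.9, 0.2]
gripper_width: 0.702
finger_force: 0.0
```

```bash
python3 look.py w2 former_a sleeve pocket_a knob_top
```

```text
3.55 [ 0.42051425 -0.13107525  0.24953218] 7.67 0.7004851436517814
former_a trace 0.85 [454. 281. 496. 313.] [ 656.5 -264.2] [37.  66.1] 81.4
former_a trace 0.8 [320. 179. 355. 217.] [ 444.9 -152.3] [41.8 51.1] 10.2
former_a trace 0.73 [325.  82. 364. 121.] [431.1 -37.7] [42.2 40.7] 7.9
former_a trace 0.46 [218. 266. 233. 292.] [ 306.8 -285.9] [41.7  6.6] 66.8
former_a place 0.84 [342. 102.] [ 0.4318 -0.0395]
former_a place 0.74 [337. 195.] [ 0.4444 -0.1591]
former_a place 0.71 [467. 294.] [ 0.6677 -0.2906]
former_a place 0.64 [236. 278.] [ 0.3144 -0.3104]
sleeve trace 0.86 [316. 258. 337. 290.] [ 445.1 -256.2] [35.1 54.1] 7.9
sleeve trace 0.64 [246. 104. 297. 148.] [355.4 -77.8] [52.  48.1] 7.9
sleeve place 0.77 [327. 267.] [ 0.4466 -0.2715]
sleeve place 0.41 [342. 101.] [ 0.4316 -0.0392]
pocket_a trace 0.96 [437. 104. 539. 247.] [ 625.8 -108.1] [108.  175.3] 5.2
pocket_a place 0.92 [474. 219.] [ 0.6175 -0.156 ]
pocket_a place 0.71 [494. 142.] [ 0.6105 -0.059 ]
knob_top trace 0.63 [439. 110. 535. 245.] [581.3 -94.8] [ 84.4 138.2] 5.6
knob_top place 0.66 [517. 202.] [ 0.6108 -0.1092]
```

View pics/w2.png

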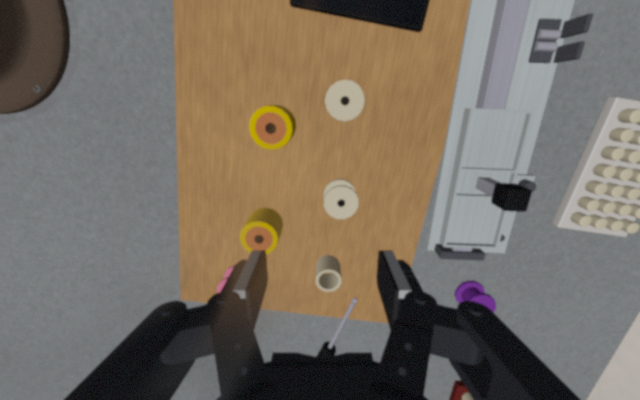

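This view shows former 1's bore at (345,100), former 2's at (341,203), and the sleeve top at (328,281). The tray corners run roughly (464,109), (529,113), (444,243), with the knob top at (512,198).

```bash
python3 - <<'E'
from h import *
f=ctrl.grab_frame("wrist")
for n,p,z in (("F1",(345,100),.036),("F2",(341,203),.036),("S",(328,281),.04),("tl",(464,109),.042),("tr",(529,113),.042),("bl",(444,243),.042),("railtl",(488,0),.01),("knob",(512,197),.104)):
    print(n,np.round(ray(f,p,z),4))
g=cv2.cvtColor(f["img"],6)
L=cv2.createLineSegmentDetector().detect(g)[0].reshape(-1,4)
for l in L:
    if np.hypot(l[2]-l[0],l[3]-l[1])>40 and min(l[0],l[2])>420 and max(l[0],l[2])<590 and max(l[1],l[3])<260:
        a,b=ray(f,l[:2],.03),ray(f,l[2:],.03);d=b-a;d=d*np.sign(d[1]);print(np.round(l),round(np.degrees(np.arctan2(-d[0],d[1])),2))
print(todo((.4316,-.0385,.026)),todo((.4444,-.159,.026)))
E
```

```text
F1 [ 0.4314 -0.0341]
F2 [ 0.4465 -0.1538]
S [ 0.4468 -0.2652]
tl [ 0.5615 -0.0251]
tr [ 0.6336 -0.0191]
bl [ 0.5851 -0.1868]
railtl [0.5687 0.088 ]
knob [ 0.6039 -0.101 ]
[527.  65. 537.  24.] 5.53
[470. 113. 443. 247.] 5.39
[447. 244. 492. 246.] -84.58
[493. 250. 448. 247.] -85.27
[475. 111. 497.   0.] 5.65
[525. 177. 556.  69.] 5.59
[472.   0. 426. 251.] 5.57
[438. 243. 464. 112.] 5.62
[511. 170. 525. 117.] 5.72
[530. 118. 515. 173.] 5.69
[462. 169. 509. 171.] -84.55
[512. 174. 461. 172.] -84.23
[505.   1. 482. 110.] 5.49
[531.   0. 504. 112.] 5.65
(array([ 8.08,  2.5 , 22.43]), np.float64(8.1), None) (array([-4.03,  2.07, 22.43]), np.float64(8.1), None)
```

```bash
python3 look.py w3 former_a sleeve pocket_a knob_top ball notch bin| grep -v "306\|0.3[01]"
```

```text
4.05 [ 0.41817697 -0.12215846  0.25027715] 8.09 0.7016367469310554
former_a trace 0.97 [321. 183. 357. 220.] [ 443.6 -152.7] [42.  49.8] 30.7
former_a trace 0.9 [457. 284. 496. 311.] [ 656.3 -262.8] [36.9 67.7] 83.6
former_a trace 0.87 [328.  85. 366. 124.] [431.  -37.9] [42.3 42. ] 8.1
former_a place 0.71 [466. 295.] [ 0.6662 -0.2869]
former_a place 0.6 [344. 105.] [ 0.4343 -0.039 ]
former_a place 0.59 [336. 197.] [ 0.4421 -0.1584]
sleeve trace 0.63 [315. 258. 338. 291.] [ 444.9 -256. ] [33.9 57.5] 8.1
sleeve place 0.82 [327. 268.] [ 0.4467 -0.2699]
sleeve place 0.26 [495. 145.] [ 0.6341 -0.0605]
pocket_a trace 0.95 [439. 112. 538. 251.] [ 625.4 -107.9] [106.3 175.2] 6.1
pocket_a place 0.92 [470. 223.] [ 0.6136 -0.1578]
pocket_a place 0.65 [492. 144.] [ 0.6093 -0.0582]
knob_top trace 0.84 [439. 110. 536. 248.] [580.9 -94. ] [ 84.3 140. ] 6.0
knob_top place 0.74 [518. 203.] [ 0.6119 -0.1064]
ball trace 0.76 [438. 110. 533. 252.] [ 616.2 -105.1] [101.7 166.1] 5.3
ball place 0.72 [512. 183.] [ 0.6376 -0.0966]
ball place 0.18 [343. 104.] [ 0.4295 -0.0391]
notch trace 0.64 [529.  19. 592.  69.] [632.9  47.9] [56.1 41.5] 12.5
notch trace 0.23 [435. 113. 535. 251.] [ 616.  -104.9] [100.4 165.8] 5.7
notch place 0.9 [552.  46.] [0.6266 0.0453]
notch place 0.37 [471. 222.] [ 0.6054 -0.1511]
```

Request:
{"fn": "play_rows", "kwargs": {"commands": [{"tx":2.7,"ty":0.7,"tz":1,"roll":2.5,"claw":6},{"tx":2.75,"ty":0.7,"tz":3,"roll":0,"claw":6},{"tx":2.75,"ty":0.75,"tz":4.5,"roll":0,"claw":6},{"tx":0,"ty":0,"tz":4.5,"roll":0,"claw":6},{"tx":0,"ty":0,"tz":3.4,"roll":0,"claw":6},{"tx":0,"ty":0,"tz":3,"roll":0,"claw":6},{"tx":0,"ty":0,"tz":2,"roll":0,"claw":6},{"tx":0,"ty":0,"tz":1,"roll":0,"claw":6},{"tx":0,"ty":0,"tz":0,"roll":0,"claw":6},{"tx":0,"ty":0,"tz":0,"roll":0,"claw":3.5},{"tx":0,"ty":0,"tz":0,"roll":0,"claw":3.5},{"tx":0,"ty":0,"tz":0,"roll":0,"claw":3.5},{"tx":0,"ty":0,"tz":0,"roll":0,"claw":3.5}], "newtons": 30}}

```text
t: 6.05
tcp_pos: [0.4314, -0.0413, 0.03]
ee_rot: [0.001, 0.673, 0.74, 0.001]
wrist_force: [-0.4, 0.2, 6.2]
gripper_width: 0.507
finger_force: 30.7
```

Request:
{"fn": "play_rows", "kwargs": {"commands": [{"tx":0,"ty":0,"tz":-2,"roll":0,"claw":3.5},{"tx":0,"ty":0,"tz":-4,"roll":0,"claw":3.5},{"tx":-0.7,"ty":3.2,"tz":-1,"roll":0,"claw":3.5},{"tx":-0.8,"ty":4,"tz":0,"roll":0,"claw":3.5},{"tx":-0.8,"ty":4,"tz":0,"roll":0,"claw":3.5},{"tx":-0.8,"ty":4,"tz":0,"roll":0,"claw":3.5},{"tx":-0.6,"ty":2.4,"tz":0,"roll":0,"claw":3.5},{"tx":0,"ty":0,"tz":0,"roll":0,"claw":3.5},{"tx":0,"ty":0,"tz":0,"roll":0,"claw":3.5}]}}

```text
t: 6.95
tcp_pos: [0.6088, -0.0611, 0.0981]
ee_rot: [-0.001, 0.673, 0.74, -0.0]
wrist_force: [0.2, 0.5, 0.5]
gripper_width: 0.497
finger_force: 30.7
```

```bash
python3 - <<'E'
from h import *
f=ctrl.grab_frame("wrist");t=ctrl.grab_frame("top");s=ctrl.state()
print(s["tcp_pos"],s["wrist_force"],s["gripper_width"],todo((0.610,-.0613,.067)))
cv2.imwrite("pics/w4.png",np.hstack([f["img"][:, :],cv2.resize(t["img"][130:230,280:440],(640,400))])[:, :1280])
cv2.imwrite("pics/w4s.png",cv2.resize(cv2.imread("pics/w4.png"),(800,250),interpolation=cv2.INTER_AREA))
E
```

```text
[ 0.60800845 -0.0610307   0.09862034] [-0.26436323  0.65872395 -0.84776335] 0.49670592505099087 (array([-0.05,  0.2 ,  3.16]), np.float64(5.47), None)
```

View pics/w4s.png

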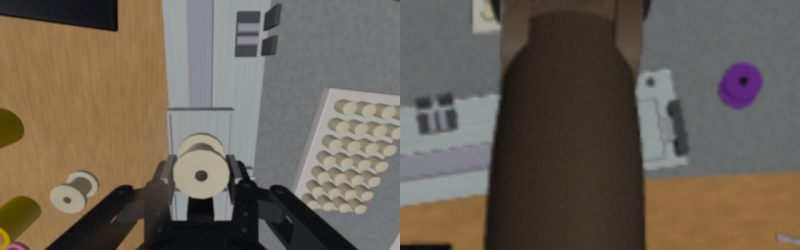

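The former is held level and sits centred over pocket b. Lowering and releasing it.

Request:
{"fn": "play_rows", "kwargs": {"commands": [{"tx":0,"ty":0.2,"tz":1.2,"roll":0,"claw":3.5},{"tx":0,"ty":0,"tz":1.2,"roll":0,"claw":3.5},{"tx":0,"ty":0,"tz":0.5,"roll":0,"claw":3.5},{"tx":0,"ty":0,"tz":0.3,"roll":0,"claw":3.5},{"tx":0,"ty":0,"tz":0,"roll":0,"claw":3.5}]}}

```text
t: 7.55
tcp_pos: [0.6105, -0.0609, 0.0661]
ee_rot: [-0.0, 0.673, 0.74, -0.0]
wrist_force: [0.1, 0.1, -0.4]
gripper_width: 0.496
finger_force: 30.7
```

Request:
{"fn": "play_rows", "kwargs": {"commands": [{"tx":0,"ty":0,"tz":0,"roll":0,"claw":5.6},{"tx":0,"ty":0,"tz":0,"roll":0,"claw":5.6},{"tx":0,"ty":0,"tz":0,"roll":0,"claw":5.6},{"tx":0,"ty":0,"tz":-2,"roll":0,"claw":6},{"tx":0,"ty":0,"tz":-4,"roll":0,"claw":6},{"tx":0,"ty":0,"tz":-4,"roll":0,"claw":6},{"tx":-1.5,"ty":-3.5,"tz":-3,"roll":0,"claw":6},{"tx":-2.5,"ty":-4,"tz":-3,"roll":0,"claw":6},{"tx":-3,"ty":-3.8,"tz":0,"roll":0,"claw":6},{"tx":-3,"ty":-3.8,"tz":0,"roll":0,"claw":6},{"tx":-3,"ty":-2.4,"tz":0,"roll":0,"claw":6},{"tx":0,"ty":0,"tz":0,"roll":0,"claw":6},{"tx":0,"ty":0,"tz":0,"roll":0,"claw":6}]}}

```text
t: 8.85
tcp_pos: [0.4529, -0.2047, 0.2242]
ee_rot: [0.001, 0.673, 0.739, 0.0]
wrist_force: [0.7, -0.6, 0.6]
gripper_width: 0.703
finger_force: 0.0
```

```bash
python3 look.py w5 former_a pocket_a sleeve; python3 -c "
from h import *
print(todo((.444,-.158,.026)))"
```

```text
8.9 [ 0.45340742 -0.2040667   0.22391038] 5.43 0.7014470972692577
former_a trace 0.93 [186. 220. 232. 268.] [ 324.8 -298.6] [62.3 43.3] 48.9
former_a trace 0.59 [458. 236. 508. 274.] [ 657.2 -277.9] [42.9 69.9] 59.5
former_a trace 0.58 [480.  16. 550.  73.] [621.1 -54.1] [66.3 47.2] 23.4
former_a trace 0.53 [442.   6. 552. 187.] [ 625.4 -106.7] [104.8 173. ] 5.3
former_a place 0.93 [478. 248.] [ 0.6728 -0.2886]
former_a place 0.93 [215. 237.] [ 0.3202 -0.3048]
former_a place 0.85 [318. 134.] [ 0.4437 -0.1587]
former_a place 0.73 [499.  51.] [ 0.6315 -0.0521]
pocket_a trace 0.84 [436.   3. 551. 186.] [ 625.9 -106.4] [104.3 174.4] 5.6
pocket_a place 0.64 [479. 152.] [ 0.6198 -0.1576]
sleeve trace 0.9 [297. 209. 325. 245.] [ 446.1 -261.3] [34.1 49.6] 5.3
sleeve place 0.89 [316. 220.] [ 0.4507 -0.2678]
sleeve place 0.61 [317. 132.] [ 0.4429 -0.156 ]
(array([ 4.6 , -0.52, 19.74]), np.float64(5.56), None)
```

View pics/w5.png

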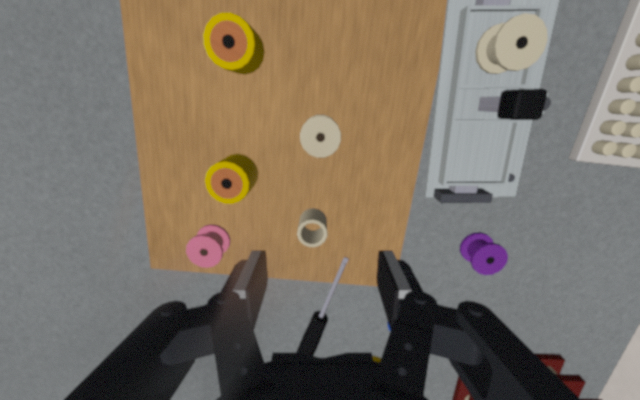

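Former 1 stands upright in pocket b at (515,45). Next is former 2, with its bore at (320,136).

Request:
{"fn": "play_rows", "kwargs": {"commands": [{"tx":1.6,"ty":-0.2,"tz":2,"roll":0,"claw":6},{"tx":1.5,"ty":-0.2,"tz":4,"roll":0,"claw":6},{"tx":1.5,"ty":-0.1,"tz":4.5,"roll":0,"claw":6},{"tx":0,"ty":0,"tz":4,"roll":0,"claw":6},{"tx":0,"ty":0,"tz":3,"roll":0,"claw":6},{"tx":0,"ty":0,"tz":1.5,"roll":0,"claw":6},{"tx":0,"ty":0,"tz":0.4,"roll":0,"claw":6},{"tx":0,"ty":0,"tz":0,"roll":0,"claw":6},{"tx":0,"ty":0,"tz":0,"roll":0,"claw":3.5},{"tx":0,"ty":0,"tz":0,"roll":0,"claw":3.5},{"tx":0,"ty":0,"tz":0,"roll":0,"claw":3.5},{"tx":0,"ty":0,"tz":0,"roll":0,"claw":3.5}]}}

```text
t: 10.4
tcp_pos: [0.4449, -0.159, 0.031]
ee_rot: [0.001, 0.673, 0.74, 0.001]
wrist_force: [0.2, 1.5, 6.7]
gripper_width: 0.5
finger_force: 30.4
```

```bash
python3 -c "
from h import *
print(ctrl.state()['tcp_pos'],todo((.6165,-.157,.10)))"
```

```text
[ 0.44491764 -0.15896681  0.03097392] (array([-1.45, 17.12, -6.86]), np.float64(5.47), None)
```

Request:
{"fn": "play_rows", "kwargs": {"commands": [{"tx":0,"ty":0,"tz":-2,"roll":0,"claw":3.5},{"tx":0,"ty":0,"tz":-4,"roll":0,"claw":3.5},{"tx":-0.3,"ty":3.1,"tz":-1,"roll":0,"claw":3.5},{"tx":-0.3,"ty":4,"tz":0,"roll":0,"claw":3.5},{"tx":-0.3,"ty":4,"tz":0,"roll":0,"claw":3.5},{"tx":-0.3,"ty":4,"tz":0,"roll":0,"claw":3.5},{"tx":-0.3,"ty":2.1,"tz":0,"roll":0,"claw":3.5},{"tx":0,"ty":0,"tz":0,"roll":0,"claw":3.5},{"tx":0,"ty":0,"tz":0,"roll":0,"claw":3.5}]}}

```text
t: 11.3
tcp_pos: [0.6161, -0.1572, 0.0991]
ee_rot: [-0.0, 0.673, 0.74, -0.0]
wrist_force: [-0.5, 0.4, -0.4]
gripper_width: 0.491
finger_force: 30.7
```

```bash
python3 -c "
from h import *
print(ctrl.state()['wrist_force'],ctrl.state()['tcp_pos'],todo((.617,-.157,.066)))"
```

```text
[-0.49762042  0.37570417 -0.43479721] [ 0.61605854 -0.15722459  0.09913874] (array([0.01, 0.1 , 3.31]), np.float64(5.47), None)
```

Request:
{"fn": "play_rows", "kwargs": {"commands": [{"tx":0,"ty":0.1,"tz":1.2,"roll":0,"claw":3.5},{"tx":0,"ty":0,"tz":1.2,"roll":0,"claw":3.5},{"tx":0,"ty":0,"tz":0.5,"roll":0,"claw":3.5},{"tx":0,"ty":0,"tz":0.3,"roll":0,"claw":3.5},{"tx":0,"ty":0,"tz":0,"roll":0,"claw":3.5},{"tx":0,"ty":0,"tz":0,"roll":0,"claw":5.6},{"tx":0,"ty":0,"tz":0,"roll":0,"claw":5.6},{"tx":0,"ty":0,"tz":0,"roll":0,"claw":5.6},{"tx":0,"ty":0,"tz":-2,"roll":0,"claw":6},{"tx":0,"ty":0,"tz":-4,"roll":0,"claw":6},{"tx":0,"ty":0,"tz":-4,"roll":0,"claw":6},{"tx":-3,"ty":-3.5,"tz":-3,"roll":0,"claw":6},{"tx":-4,"ty":-4,"tz":-2,"roll":0,"claw":6},{"tx":-4,"ty":-3.8,"tz":0,"roll":0,"claw":6},{"tx":-3,"ty":-3.8,"tz":0,"roll":0,"claw":6},{"tx":-2,"ty":-2.4,"tz":0,"roll":0,"claw":6},{"tx":0,"ty":0,"tz":0,"roll":0,"claw":6},{"tx":0,"ty":0,"tz":0,"roll":0,"claw":6}]}}

```text
t: 13.1
tcp_pos: [0.4704, -0.3192, 0.212]
ee_rot: [0.0, 0.673, 0.739, 0.0]
wrist_force: [0.7, 0.3, 0.3]
gripper_width: 0.704
finger_force: 0.0
```

```bash
python3 look.py w6 sleeve former_a; python3 - <<'E'
from h import *
t=ctrl.grab_frame("top")
print(ray(t,(180+630/2.5,120+263/2.5),0.004),ray(t,(180+720/2.5,120+280/2.5),0.01))
f=ctrl.grab_frame("wrist");cv2.imwrite("pics/w6s.png",np.vstack([f["img"]]))
for n in("former_a","pocket_a"):print([(np.round(r["extent"]),r["confidence"]) for r in ctrl.search_frame(n,t)])
cv2.imwrite("pics/w6.png",np.hstack([cv2.resize(f["img"],(480,300)),cv2.resize(t["img"][150:210,320:384],(320,300))]))
E
```

```text
13.15 [ 0.4709863  -0.31860368  0.21179687] 5.45 0.7025536891969545
sleeve trace 0.59 [287. 118. 320. 149.] [ 447.6 -267.7] [34.2 35.3] 5.3
sleeve place 0.76 [304. 131.] [ 0.4455 -0.2694]
former_a trace 0.8 [476. 147. 534. 191.] [ 657.4 -283.4] [42.6 62.2] 77.4
former_a trace 0.67 [471.   2. 548.  51.] [ 627.6 -155.5] [67.2 40.5] 5.4
former_a trace 0.65 [157. 135. 212. 181.] [ 324.8 -303.4] [56.2 43. ] 22.6
former_a trace 0.58 [396. 245. 435. 287.] [ 590.  -404.5] [28.3 63.5] 47.2
former_a place 0.93 [407. 255.] [ 0.5924 -0.416 ]
former_a place 0.61 [495.  26.] [ 0.6316 -0.147 ]
former_a place 0.61 [492. 166.] [ 0.6693 -0.2884]
former_a place 0.58 [192. 154.] [ 0.3182 -0.3073]
[ 0.49399224 -0.3179344 ] [ 0.4694062  -0.41302014]
[(array([323., 179., 346., 196.]), 0.75), (array([369., 172., 380., 190.]), 0.61), (array([406., 154., 425., 173.]), 0.57), (array([462., 180., 470., 188.]), 0.52)]
[(array([322., 165., 387., 200.]), 0.89), (array([365., 176., 378., 188.]), 0.48)]
```

View pics/w6.png

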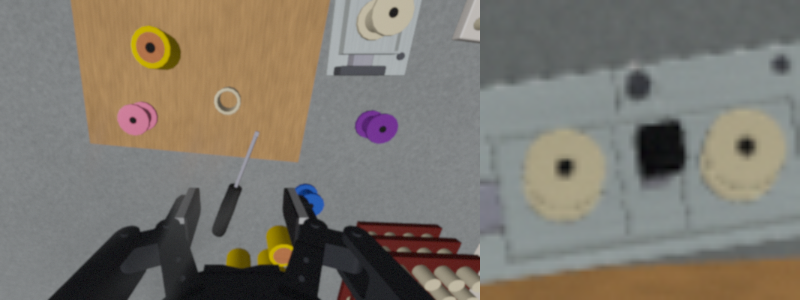

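Both formers stand upright in their pockets (565,170 and 745,150 in the enlarged part). The sleeve is at (304,131) in the wrist image, and the screwdriver tip is well clear of it.

Request:
{"fn": "play_rows", "kwargs": {"commands": [{"tx":1.8,"ty":-0.7,"tz":2,"roll":0,"claw":6},{"tx":1.7,"ty":-0.7,"tz":3.5,"roll":0,"claw":6},{"tx":1.7,"ty":-0.6,"tz":4,"roll":0,"claw":6},{"tx":0,"ty":0,"tz":4,"roll":0,"claw":6},{"tx":0,"ty":0,"tz":3,"roll":0,"claw":6},{"tx":0,"ty":0,"tz":1.7,"roll":0,"claw":6},{"tx":0,"ty":0,"tz":0,"roll":0,"claw":6},{"tx":0,"ty":0,"tz":0,"roll":0,"claw":2.8},{"tx":0,"ty":0,"tz":0,"roll":0,"claw":2.8},{"tx":0,"ty":0,"tz":0,"roll":0,"claw":2.8},{"tx":0,"ty":0,"tz":0,"roll":0,"claw":2.8},{"tx":0,"ty":0,"tz":0,"roll":0,"claw":2.8}]}}

```text
t: 14.75
tcp_pos: [0.4467, -0.2695, 0.031]
ee_rot: [0.001, 0.673, 0.74, 0.0]
wrist_force: [-0.0, 0.4, 6.5]
gripper_width: 0.415
finger_force: 30.4
```

```bash
python3 -c "
from h import *
print(ctrl.state()['wrist_force'],ctrl.state()['tcp_pos'],todo((.456,.242,.14)))"
```

```text
[-0.040979    0.40832684  6.50000274] [ 0.44672269 -0.26947556  0.03095297] (array([ 50.81,   5.82, -10.97]), np.float64(5.47), None)
```

Request:
{"fn": "play_rows", "kwargs": {"commands": [{"tx":0,"ty":0,"tz":-2,"roll":0,"claw":2.8},{"tx":0,"ty":0,"tz":-4.5,"roll":0,"claw":2.8},{"tx":2,"ty":0,"tz":-4.5,"roll":0,"claw":2.8},{"tx":4.1,"ty":0.5,"tz":0,"roll":0,"claw":2.8},{"tx":4.1,"ty":0.5,"tz":0,"roll":0,"claw":2.8},{"tx":4.1,"ty":0.5,"tz":0,"roll":0,"claw":2.8},{"tx":4.1,"ty":0.5,"tz":0,"roll":0,"claw":2.8},{"tx":4.1,"ty":0.5,"tz":0,"roll":0,"claw":2.8},{"tx":4.1,"ty":0.5,"tz":0,"roll":0,"claw":2.8},{"tx":4.1,"ty":0.5,"tz":0,"roll":0,"claw":2.8},{"tx":4.1,"ty":0.5,"tz":0,"roll":0,"claw":2.8},{"tx":4.1,"ty":0.5,"tz":0,"roll":0,"claw":2.8},{"tx":4.1,"ty":0.5,"tz":0,"roll":0,"claw":2.8},{"tx":4.1,"ty":0.5,"tz":0,"roll":0,"claw":2.8},{"tx":3.8,"ty":0.3,"tz":0,"roll":0,"claw":2.8},{"tx":0,"ty":0,"tz":0,"roll":0,"claw":2.8},{"tx":0,"ty":0,"tz":0,"roll":0,"claw":2.8}]}}

```text
t: 16.45
tcp_pos: [0.4546, 0.2439, 0.1393]
ee_rot: [0.0, 0.672, 0.741, -0.0]
wrist_force: [-1.2, 0.1, -0.3]
gripper_width: 0.42
finger_force: 30.2
```

```bash
python3 -c "
from h import *
print(ctrl.state()['wrist_force'],ctrl.state()['tcp_pos'],todo((.456,.242,.043)))"
```

```text
[-1.17464751  0.11204076 -0.2611679 ] [0.45459704 0.24387849 0.13933663] (array([-0.19,  0.13,  9.63]), np.float64(5.58), None)
```

Request:
{"fn": "play_rows", "kwargs": {"commands": [{"tx":0,"ty":0.1,"tz":4,"roll":0,"claw":2.8},{"tx":0,"ty":0,"tz":4,"roll":0,"claw":2.8},{"tx":0,"ty":0,"tz":2,"roll":0,"claw":2.8},{"tx":0,"ty":0,"tz":0,"roll":0,"claw":2.8},{"tx":0,"ty":0,"tz":0,"roll":0,"claw":5.4},{"tx":0,"ty":0,"tz":0,"roll":0,"claw":5.4},{"tx":0,"ty":0,"tz":0,"roll":0,"claw":5.4},{"tx":0,"ty":0,"tz":-4,"roll":0,"claw":5.4},{"tx":0,"ty":0,"tz":-4.5,"roll":0,"claw":5.4},{"tx":0,"ty":0,"tz":-4.5,"roll":0,"claw":5.4},{"tx":-2,"ty":0,"tz":-4,"roll":0,"claw":5.4},{"tx":-4,"ty":1.2,"tz":-3,"roll":0,"claw":5.4},{"tx":-4,"ty":1.2,"tz":0,"roll":0,"claw":5.4},{"tx":-4,"ty":1.2,"tz":0,"roll":0,"claw":5.4},{"tx":-4,"ty":1.2,"tz":0,"roll":0,"claw":5.4}]}}

```text
t: 17.95
tcp_pos: [0.5211, 0.0685, 0.2404]
ee_rot: [0.001, 0.672, 0.74, 0.001]
wrist_force: [-0.2, 0.1, 0.1]
gripper_width: 0.636
finger_force: 0.0
```

Request:
{"fn": "play_rows", "kwargs": {"commands": [{"tx":-4,"ty":1.2,"tz":0,"roll":0,"claw":5.4},{"tx":-4,"ty":1.2,"tz":0,"roll":0,"claw":5.4},{"tx":-4,"ty":1.2,"tz":0,"roll":0,"claw":5.4},{"tx":-4,"ty":1.2,"tz":0,"roll":0,"claw":5.4},{"tx":-4,"ty":1.2,"tz":0,"roll":0,"claw":5.4},{"tx":-4,"ty":1.2,"tz":0,"roll":0,"claw":5.4},{"tx":0,"ty":0,"tz":0,"roll":0,"claw":5.4},{"tx":0,"ty":0,"tz":0,"roll":0,"claw":5.4},{"tx":0,"ty":0,"tz":0,"roll":0,"claw":5.4}]}}

```text
t: 18.85
tcp_pos: [0.6148, -0.1615, 0.2393]
ee_rot: [0.0, 0.672, 0.74, 0.0]
wrist_force: [0.0, -0.1, -0.0]
gripper_width: 0.63
finger_force: 0.0
```

```bash
python3 look.py w7 knob_top ball notch pocket_a former_a; python3 - <<'E'
from h import *
f=ctrl.grab_frame("top")
for k in("sleeve","bin"):print(k,[(np.round(r["position"]),round(r["confidence"],2),np.round(ray(f,r["position"],.004),3)) for r in ctrl.place_of(k,f)])
w=cv2.imread("pics/w7.png")
cv2.imwrite("pics/w7b.png",np.hstack([w,cv2.resize(f["img"][225:275,200:213+13+6],(160,400))[:, :160]]))
E
```

```text
18.9 [ 0.61475581 -0.16112996  0.23939222] 5.53 0.6352984774230857
knob_top place 0.74 [325. 138.] [ 0.6122 -0.1084]
ball trace 0.61 [288.  42. 381. 208.] [ 625.3 -105.8] [ 95.9 166.7] 6.0
ball trace 0.17 [ 69. 170. 136. 222.] [ 366.9 -203.2] [81.7 46.9] 31.0
ball place 0.94 [367. 130.] [ 0.657  -0.1018]
notch place 0.6 [105.  78.] [ 0.3888 -0.077 ]
pocket_a trace 0.76 [289.  44. 386. 204.] [ 625.7 -106.6] [ 98.8 173.7] 5.6
former_a trace 0.91 [335. 245. 372. 286.] [ 666.4 -275.4] [44.4 61.1] 6.4
former_a trace 0.9 [307.  53. 352. 102.] [610.4 -55.2] [47.1 46.3] 5.5
former_a trace 0.71 [298. 152. 344. 199.] [ 617.  -161.3] [51.8 53. ] 50.3
former_a trace 0.65 [287.  42. 380. 207.] [ 626.  -106.9] [100.  172.4] 5.3
former_a place 0.76 [320. 173.] [ 0.6131 -0.1652]
former_a place 0.65 [350. 262.] [ 0.6681 -0.2907]
former_a place 0.6 [329.  82.] [ 0.6126 -0.0559]
former_a place 0.58 [292. 328.] [ 0.5924 -0.4174]
sleeve [(array([230., 248.]), 0.68, array([0.458, 0.241])), (array([334., 188.]), 0.58, array([ 0.612, -0.054]))]
bin [(array([231., 249.]), 0.87, array([0.454, 0.237]))]
```

View pics/w7.png

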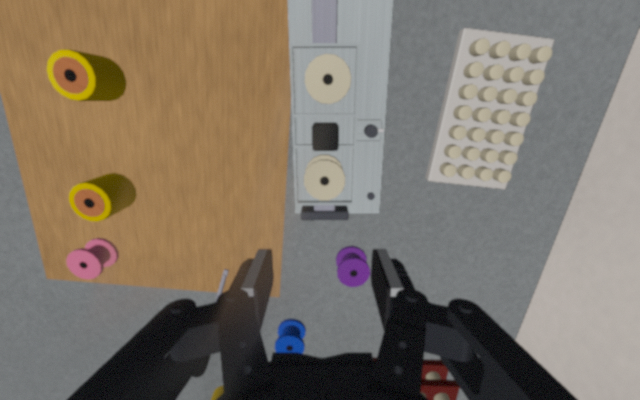

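The formers are at (327,80) and (324,180), both upright. The knob is at (325,138), the ear and ball at (371,130), and the top camera's detector puts the sleeve at the bin centre. Next I grip the knob.

Request:
{"fn": "play_rows", "kwargs": {"commands": [{"tx":1.8,"ty":0.1,"tz":2,"roll":0,"claw":5.4},{"tx":1.8,"ty":0.1,"tz":3,"roll":0,"claw":5.4},{"tx":1.7,"ty":0.1,"tz":2,"roll":0,"claw":5.4},{"tx":0,"ty":0,"tz":2.5,"roll":0,"claw":5.4},{"tx":0,"ty":0,"tz":2.8,"roll":0,"claw":5.4},{"tx":0,"ty":0,"tz":1.5,"roll":0,"claw":5.4},{"tx":0,"ty":0,"tz":0.5,"roll":0,"claw":5.4},{"tx":0,"ty":0,"tz":0,"roll":0,"claw":5.4},{"tx":0,"ty":0,"tz":0,"roll":0,"claw":2},{"tx":0,"ty":0,"tz":0,"roll":0,"claw":2},{"tx":0,"ty":0,"tz":0,"roll":0,"claw":2},{"tx":0,"ty":0,"tz":0,"roll":0,"claw":2},{"tx":0,"ty":0,"tz":0,"roll":0,"claw":2},{"tx":0,"ty":0,"tz":0,"roll":0,"claw":2}], "newtons": 60}}

```text
t: 20.95
tcp_pos: [0.6128, -0.1094, 0.0973]
ee_rot: [0.001, 0.673, 0.74, -0.0]
wrist_force: [-4.4, -1.2, 4.9]
gripper_width: 0.27
finger_force: 62.8
```

```bash
python3 look.py w8 knob_top ball notch pocket_a; python3 -c "
from h import *
print(ctrl.state()['wrist_force'])
for k in ('top','scene'):
    f=ctrl.grab_frame(k)
    for n,z in (('notch',.03),('ball',.05)):print(k,n,[(r['confidence'],r['position'],ray(f,r['position'],z)) for r in ctrl.place_of(n,f)[:2]])"
```

```text
21.0 [ 0.61277096 -0.10942773  0.09728387] 5.47 0.27152571394974967
knob_top trace 0.68 [263.  94. 418. 303.] [617.4 -70.4] [63.9 95.3] 6.5
knob_top place 0.58 [322. 286.] [ 0.6127 -0.1088]
ball trace 0.92 [263.  94. 412. 304.] [623.4 -90.6] [ 93.8 138.3] 5.6
ball place 0.67 [386. 215.] [ 0.6521 -0.0903]
notch trace 0.91 [383.   0. 440.   8.] [639.6  23.8] [19.4  3.9] 5.5
pocket_a trace 0.63 [260.  95. 415. 330.] [625.4 -96.4] [101.4 150. ] 5.6
[-4.61891368 -0.84769325  5.70775845]
top notch [(0.58, [293.7, 178.0], array([0.64021322, 0.05685927]))]
top ball []
scene notch [(0.66, [377.9, 193.6], array([0.50431405, 0.21325809])), (0.45, [330.9, 240.7], array([0.66298931, 0.04953606]))]
scene ball [(0.65, [272.0, 252.0], array([ 0.69651368, -0.0984199 ]))]
```

View pics/w8.png

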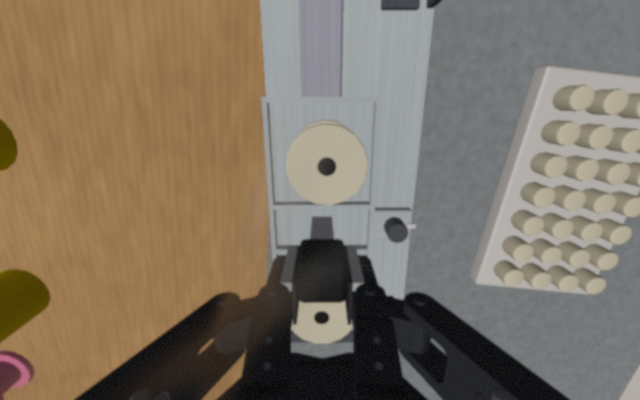

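The knob is gripped (about 23 mm opening). I slide partway and then look at the notch block close up.

Request:
{"fn": "play_rows", "kwargs": {"commands": [{"tx":0.3,"ty":0,"tz":0,"roll":0,"claw":2},{"tx":0.7,"ty":0,"tz":0,"roll":0,"claw":2},{"tx":1.2,"ty":0,"tz":0,"roll":0,"claw":2},{"tx":1.5,"ty":0,"tz":0,"roll":0,"claw":2},{"tx":1.5,"ty":0,"tz":0,"roll":0,"claw":2},{"tx":1.5,"ty":0,"tz":0,"roll":0,"claw":2},{"tx":1.2,"ty":0,"tz":0,"roll":0,"claw":2},{"tx":0.7,"ty":0,"tz":0,"roll":0,"claw":2},{"tx":0.4,"ty":0,"tz":0,"roll":0,"claw":2},{"tx":0,"ty":0,"tz":0,"roll":0,"claw":2},{"tx":0,"ty":0,"tz":0,"roll":0,"claw":2}]}}

```text
t: 22.8
tcp_pos: [0.6038, -0.0193, 0.0973]
ee_rot: [0.0, 0.672, 0.74, 0.0]
wrist_force: [-6.0, 1.5, 6.5]
gripper_width: 0.265
finger_force: 62.9
```

```bash
python3 look.py w9 ball notch; python3 -c "
from h import *
s=ctrl.state();print(s['wrist_force'],s['finger_force'])
u=np.array([-.0976,.9952])
for k in ('wrist','top','scene'):
    f=ctrl.grab_frame(k)
    for r in ctrl.place_of('notch',f)[:2]:
        p=[ray(f,r['position'],z) for z in(.02,.03,.04,.05)]
        print(k,round(r['confidence'],2),r['position'],np.round(p,4).tolist(),[round(float((q-s['tcp_pos'][:2])@u),4) for q in p])
a=cv2.imread('pics/w9.png')
cv2.imwrite('pics/w9c.png',cv2.resize(a[40:260,230:500],None,fx=2.4,fy=2.4))"
```

```text
22.85 [ 0.6038444  -0.01931704  0.09728372] 5.49 0.27289365154604317
ball trace 0.6 [263.  93. 412. 303.] [ 6.147e+02 -5.000e-01] [ 93.3 137.9] 5.6
ball place 0.88 [385. 215.] [ 6.423e-01 -2.000e-04]
ball place 0.35 [ 24. 246.] [ 0.4085 -0.0447]
notch trace 0.61 [379.  89. 442. 159.] [637.2  57.4] [19.  36.6] 10.1
notch place 0.91 [394. 122.] [0.638  0.0571]
[-6.61298357  0.33814918  6.73601068] 62.96231389045715
wrist 0.78 [393.2, 122.5] [[0.6448, 0.055], [0.6423, 0.0555], [0.6399, 0.0559], [0.6374, 0.0564]] [0.0701, 0.0708, 0.0715, 0.0721]
top 0.57 [295.4, 175.9] [[0.6488, 0.0522], [0.646, 0.0519], [0.6432, 0.0516], [0.6405, 0.0514]] [0.0669, 0.0669, 0.0669, 0.0669]
scene 0.54 [318.9, 224.4] [[0.59, 0.0323], [0.6004, 0.0304], [0.6109, 0.0284], [0.6213, 0.0265]] [0.0528, 0.0499, 0.0469, 0.044]
scene 0.45 [331.6, 241.7] [[0.657, 0.0528], [0.6667, 0.0506], [0.6763, 0.0484], [0.6859, 0.0462]] [0.0666, 0.0635, 0.0604, 0.0573]
```

View pics/w9c.png

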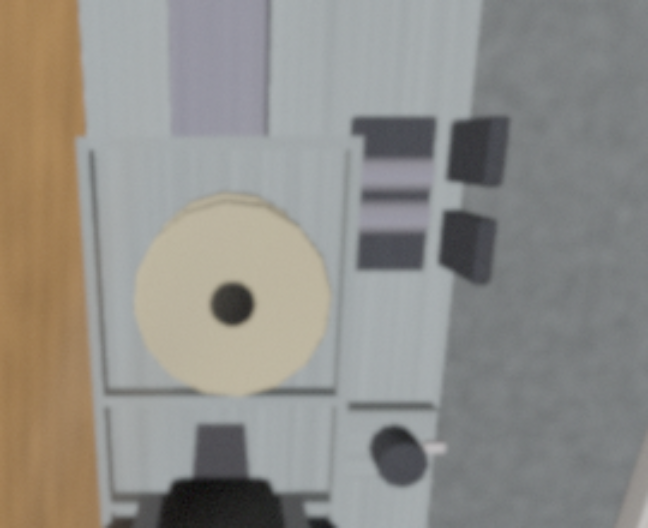

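The notch slot is at crop (395,194), image (394,121), roughly 70 mm ahead of the knob. I move 52 mm and then creep.

Request:
{"fn": "play_rows", "kwargs": {"commands": [{"tx":0.4,"ty":0,"tz":0,"roll":0,"claw":2},{"tx":0.8,"ty":0,"tz":0,"roll":0,"claw":2},{"tx":1,"ty":0,"tz":0,"roll":0,"claw":2},{"tx":1,"ty":0,"tz":0,"roll":0,"claw":2},{"tx":0.8,"ty":0,"tz":0,"roll":0,"claw":2},{"tx":0.6,"ty":0,"tz":0,"roll":0,"claw":2},{"tx":0.4,"ty":0,"tz":0,"roll":0,"claw":2},{"tx":0.2,"ty":0,"tz":0,"roll":0,"claw":2},{"tx":0,"ty":0,"tz":0,"roll":0,"claw":2},{"tx":0,"ty":0,"tz":0,"roll":0,"claw":2}], "newtons": 80}}

```text
t: 24.35
tcp_pos: [0.5987, 0.0324, 0.0973]
ee_rot: [-0.0, 0.672, 0.74, 0.0]
wrist_force: [-6.4, 0.4, 7.2]
gripper_width: 0.267
finger_force: 78.4
```

```bash
cat > n.py <<'E'
from h import *
f=ctrl.grab_frame("wrist");s=ctrl.state();print(s["t"],s["tcp_pos"],s['wrist_force'])
u=np.array([-.0976,.9952])
for n,z in(("notch",.025),("ball",.05)):
    for r in ctrl.place_of(n,f)[:2]: print(n,round(r['confidence'],2),r['position'],round(float((ray(f,r['position'],z)-s['tcp_pos'][:2])@u),4))
E
python3 n.py
```

```text
24.4 [0.5986853  0.03242397 0.09734446] [-6.821825   -0.35513588  7.65069626]
notch 0.7 [386.5, 194.7] 0.0207
ball 0.97 [389.5, 216.4] 0.0142
```

Request:
{"fn": "play_rows", "kwargs": {"commands": [{"tx":0.2,"ty":0,"tz":0,"roll":0,"claw":2},{"tx":0.2,"ty":0,"tz":0,"roll":0,"claw":2},{"tx":0.2,"ty":0,"tz":0,"roll":0,"claw":2},{"tx":0.1,"ty":0,"tz":0,"roll":0,"claw":2},{"tx":0,"ty":0,"tz":0,"roll":0,"claw":2}]}}

```text
t: 25.0
tcp_pos: [0.5982, 0.0376, 0.0973]
ee_rot: [0.001, 0.673, 0.74, -0.001]
wrist_force: [-6.0, -6.2, 7.7]
gripper_width: 0.267
finger_force: 78.4
```

Request:
{"fn": "play_rows", "kwargs": {"commands": [{"tx":0.15,"ty":0,"tz":0,"roll":0,"claw":2},{"tx":0.1,"ty":0,"tz":0,"roll":0,"claw":2}]}}

```text
t: 25.2
tcp_pos: [0.598, 0.0394, 0.0973]
ee_rot: [0.002, 0.673, 0.74, -0.002]
wrist_force: [-5.4, -9.2, 7.1]
gripper_width: 0.266
finger_force: 78.4
```

Request:
{"fn": "play_rows", "kwargs": {"commands": [{"tx":0.15,"ty":0,"tz":0,"roll":0,"claw":2},{"tx":0.1,"ty":0,"tz":0,"roll":0,"claw":2}]}}

```text
t: 25.4
tcp_pos: [0.5976, 0.0428, 0.0973]
ee_rot: [0.001, 0.673, 0.74, -0.001]
wrist_force: [-7.0, -4.9, 7.8]
gripper_width: 0.265
finger_force: 78.4
```

Request:
{"fn": "play_rows", "kwargs": {"commands": [{"tx":0.1,"ty":0,"tz":0,"roll":0,"claw":2},{"tx":0,"ty":0,"tz":0,"roll":0,"claw":2}]}}

```text
t: 25.6
tcp_pos: [0.5975, 0.0446, 0.0973]
ee_rot: [0.0, 0.673, 0.74, -0.0]
wrist_force: [-7.3, -2.3, 8.1]
gripper_width: 0.261
finger_force: 78.4
```

Request:
{"fn": "play_rows", "kwargs": {"commands": [{"tx":0.1,"ty":0,"tz":0,"roll":0,"claw":2},{"tx":0,"ty":0,"tz":0,"roll":0,"claw":2}]}}

```text
t: 25.8
tcp_pos: [0.5974, 0.0458, 0.0973]
ee_rot: [0.0, 0.673, 0.74, -0.0]
wrist_force: [-7.0, -2.2, 7.9]
gripper_width: 0.263
finger_force: 78.4
```

Request:
{"fn": "play_rows", "kwargs": {"commands": [{"tx":0.1,"ty":0,"tz":0,"roll":0,"claw":2},{"tx":0,"ty":0,"tz":0,"roll":0,"claw":2}]}}

```text
t: 26.0
tcp_pos: [0.5972, 0.047, 0.0973]
ee_rot: [-0.0, 0.673, 0.74, -0.0]
wrist_force: [-7.2, -1.0, 8.2]
gripper_width: 0.267
finger_force: 78.4
```

```bash
python3 n.py
```

```text
26.05 [0.59725081 0.04704242 0.09736183] [-6.33168292 -1.39403211  7.93948822]
notch 0.98 [389.3, 211.4] 0.0079
ball 0.96 [388.5, 215.2] 0.015
```

Request:
{"fn": "play_rows", "kwargs": {"commands": [{"tx":0.1,"ty":0,"tz":0,"roll":0,"claw":2},{"tx":0,"ty":0,"tz":0,"roll":0,"claw":2}]}}

```text
t: 26.35
tcp_pos: [0.5971, 0.0481, 0.0973]
ee_rot: [-0.0, 0.673, 0.74, -0.0]
wrist_force: [-6.5, -0.6, 8.8]
gripper_width: 0.261
finger_force: 78.4
```

Request:
{"fn": "play_rows", "kwargs": {"commands": [{"tx":0.1,"ty":0,"tz":0,"roll":0,"claw":2},{"tx":0,"ty":0,"tz":0,"roll":0,"claw":2}]}}

```text
t: 26.55
tcp_pos: [0.597, 0.049, 0.0973]
ee_rot: [-0.0, 0.673, 0.74, -0.0]
wrist_force: [-6.8, -1.5, 7.5]
gripper_width: 0.265
finger_force: 78.4
```

```bash
python3 n.py; python3 -c "
import cv2
from h import *
f=ctrl.grab_frame('wrist');cv2.imwrite('pics/w10.png',cv2.resize(f['img'][140:270,330:470],None,fx=4,fy=4,interpolation=cv2.INTER_CUBIC))"
```

```text
26.6 [0.59702093 0.04905859 0.09730995] [-7.38753197 -0.88261952  8.0835456 ]
notch 0.71 [388.0, 216.4] 0.004
ball 0.55 [385.9, 217.3] 0.0136
```

View pics/w10.png

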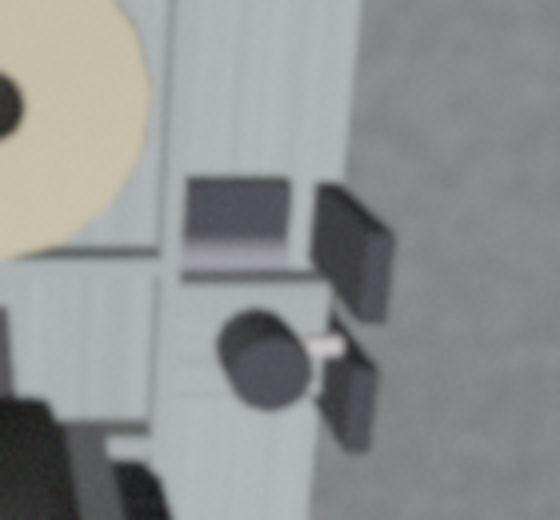

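The pointer pin at (330,347) is nearly level with the slot between the cheeks, perhaps 1–2 mm short. I step on until push-back shows.

Request:
{"fn": "play_rows", "kwargs": {"commands": [{"tx":0.1,"ty":0,"tz":0,"roll":0,"claw":2},{"tx":0,"ty":0,"tz":0,"roll":0,"claw":2}]}}

```text
t: 26.95
tcp_pos: [0.597, 0.0493, 0.0973]
ee_rot: [0.001, 0.673, 0.74, -0.001]
wrist_force: [-6.4, -4.5, 7.4]
gripper_width: 0.262
finger_force: 78.5
```

Request:
{"fn": "play_rows", "kwargs": {"commands": [{"tx":0.1,"ty":0,"tz":0,"roll":0,"claw":2},{"tx":0,"ty":0,"tz":0,"roll":0,"claw":2}]}}

```text
t: 27.15
tcp_pos: [0.597, 0.0496, 0.0973]
ee_rot: [0.001, 0.673, 0.74, -0.001]
wrist_force: [-6.8, -5.8, 8.8]
gripper_width: 0.266
finger_force: 78.5
```

Request:
{"fn": "play_rows", "kwargs": {"commands": [{"tx":0.1,"ty":0,"tz":0,"roll":0,"claw":2},{"tx":0,"ty":0,"tz":0,"roll":0,"claw":2}]}}

```text
t: 27.35
tcp_pos: [0.597, 0.05, 0.0973]
ee_rot: [0.002, 0.673, 0.74, -0.002]
wrist_force: [-5.8, -9.1, 7.8]
gripper_width: 0.269
finger_force: 78.5
```

The push-back has risen to 9 N, so the carriage is just past the middle of the notch. I back off to the seat.

Request:
{"fn": "play_rows", "kwargs": {"commands": [{"tx":-0.2,"ty":0,"tz":0,"roll":0,"claw":2},{"tx":-0.1,"ty":0,"tz":0,"roll":0,"claw":2},{"tx":-0.05,"ty":0,"tz":0,"roll":0,"claw":2},{"tx":0,"ty":0,"tz":0,"roll":0,"claw":2},{"tx":0,"ty":0,"tz":0,"roll":0,"claw":2},{"tx":0,"ty":0,"tz":0,"roll":0,"claw":2}]}}

```text
t: 27.95
tcp_pos: [0.597, 0.049, 0.0973]
ee_rot: [-0.0, 0.672, 0.74, 0.0]
wrist_force: [-7.0, 0.8, 8.7]
gripper_width: 0.265
finger_force: 78.4
```

```bash
python3 n.py
```

```text
28.0 [0.59704419 0.04903192 0.09730307] [-6.27106369  0.86336852  7.23514532]
notch 0.93 [392.7, 215.3] 0.005
ball 0.72 [387.0, 216.9] 0.0139
```

Request:
{"fn": "play_rows", "kwargs": {"commands": [{"tx":-0.1,"ty":0,"tz":0,"roll":0,"claw":2},{"tx":0,"ty":0,"tz":0,"roll":0,"claw":2}]}}

```text
t: 28.3
tcp_pos: [0.5971, 0.0488, 0.0973]
ee_rot: [-0.001, 0.672, 0.74, 0.001]
wrist_force: [-7.7, 4.1, 7.6]
gripper_width: 0.265
finger_force: 78.4
```

Request:
{"fn": "play_rows", "kwargs": {"commands": [{"tx":-0.1,"ty":0,"tz":0,"roll":0,"claw":2},{"tx":0,"ty":0,"tz":0,"roll":0,"claw":2}]}}

```text
t: 28.5
tcp_pos: [0.5971, 0.0484, 0.0973]
ee_rot: [-0.002, 0.672, 0.74, 0.001]
wrist_force: [-7.6, 6.6, 8.3]
gripper_width: 0.263
finger_force: 78.4
```

Request:
{"fn": "play_rows", "kwargs": {"commands": [{"tx":-0.1,"ty":0,"tz":0,"roll":0,"claw":2},{"tx":0,"ty":0,"tz":0,"roll":0,"claw":2}]}}

```text
t: 28.7
tcp_pos: [0.5972, 0.0476, 0.0973]
ee_rot: [-0.002, 0.672, 0.741, 0.001]
wrist_force: [-7.6, 6.7, 7.9]
gripper_width: 0.264
finger_force: 78.4
```

There is a clear pull both ways, so the seat is at y ≈ 0.049. I return to it.

Request:
{"fn": "play_rows", "kwargs": {"commands": [{"tx":0.1,"ty":0,"tz":0,"roll":0,"claw":2},{"tx":0.1,"ty":0,"tz":0,"roll":0,"claw":2},{"tx":0.1,"ty":0,"tz":0,"roll":0,"claw":2},{"tx":0.02,"ty":0,"tz":0,"roll":0,"claw":2},{"tx":0,"ty":0,"tz":0,"roll":0,"claw":2},{"tx":0,"ty":0,"tz":0,"roll":0,"claw":2},{"tx":0,"ty":0,"tz":0,"roll":0,"claw":2},{"tx":0,"ty":0,"tz":0,"roll":0,"claw":2}]}}

```text
t: 29.5
tcp_pos: [0.5971, 0.0489, 0.0973]
ee_rot: [-0.0, 0.672, 0.74, -0.0]
wrist_force: [-8.1, -0.4, 8.0]
gripper_width: 0.269
finger_force: 78.4
```

```bash
python3 n.py; python3 -c "
from h import *
f=ctrl.grab_frame('top')
for k in('sleeve','former_a'):print(k,[(np.round(r['position']),round(r['confidence'],2),np.round(ray(f,r['position'],.035 if k!='sleeve' else .004),3)) for r in ctrl.place_of(k,f)])
cv2.imwrite('pics/end.png',cv2.resize(f['img'][140:280,190:400],None,fx=3.6,fy=3.6,interpolation=cv2.INTER_CUBIC))"
```

```text
29.55 [0.59703858 0.04889414 0.09730887] [-6.96855379 -0.20178508  7.56508479]
notch 0.94 [390.3, 214.9] 0.0052
ball 0.92 [386.9, 213.4] 0.0162
sleeve [(array([231., 246.]), 0.68, array([0.464, 0.236]))]
former_a [(array([413., 165.]), 0.79, array([ 0.659, -0.275])), (array([467., 191.]), 0.69, array([ 0.579, -0.415])), (array([436., 292.]), 0.59, array([ 0.312, -0.303]))]
```

View pics/end.png

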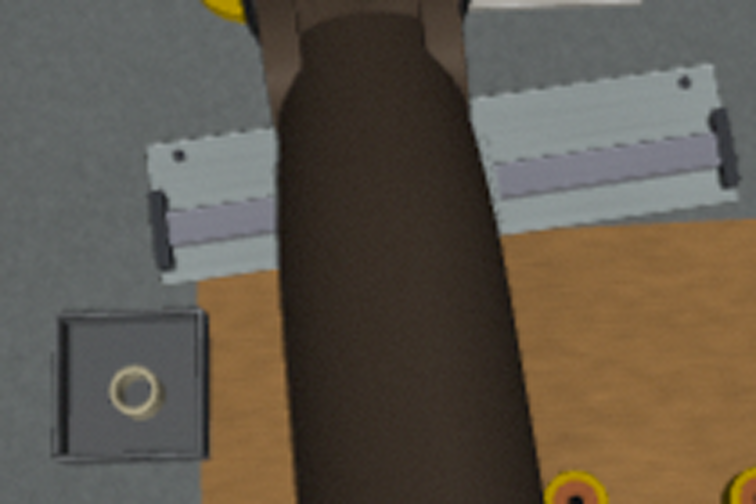

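The sleeve stands in the bin at (134,390). The arm hides the carriage in this view, but the wrist readings show near-zero force at the seat with the knob held. Handing in.

```bash
python3 -c "
from station import ctrl
print(ctrl.sign_off())"
```

```text
the job is handed in; nothing more can be done
None
```

I handed the job in at about 30 s: both formers are upright in the carriage pockets, the sleeve is in the bin, and the knob is gripped with the carriage seated at the notch by force feel; the judge's verdict was not shown.

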